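# One stroke of the flywheel punch

### The job

At the jeweller's bench punch, gently push the sliding work holder in by its upright tab until it is fully home against its stop under the ram. Then take the handle of the horizontal flywheel and turn it steadily clockwise (seen from above) through exactly one revolution, so that the ram presses the blank once and the handle is back at its pointer, without overshooting, and let go. Push the holder only lightly, do not strain the handle towards or away from the wheel's centre (take it squarely and follow it round), and leave the other things on the bench where they are.

Things in the scene. Friction and masses are not known exactly. Their poses are not given: they have to be found in the camera images.
- press: Grey cast bench punch, fixed. Origin: on the table, on the flywheel's vertical axis; the ram's axis is at x = -40 mm. Own z up, -x its front, +y the side where the holder goes in. Base x -112..100, y -80..130, 20 mm high; column behind x = 37 mm; head under the wheel. Bed top z 24 mm; two rails guide the holder along y, 1.5 mm play each side, tops z 38 mm.
- stop (a point): Middle of the rigid fixed stop block's face (press x = -40, y = -30 mm, z = 30 mm) that the holder's inner end must meet; the face looks to the press's own +y.
- pointer (a point): Top of the thin pointer post on the front of the press, 103 mm from the wheel axis and just outside the rim, 215 mm above the table: the handle starts in line with it.
- axis (a point): Centre of the flywheel, on its vertical axis, at the rim's top (218 mm above the table). The wheel is a horizontal dark steel disc 184 mm in diameter, 18 mm thick, its hub nut up to 230 mm. The ram goes down 20 mm in the first half turn and comes back up in the second.
- wheel (a joint): Flywheel angle in rad: 0 at the start (handle at the pointer), growing clockwise seen from above; 6.283 is one revolution. 3 to 6 N at the handle turn it; there is no stop near one turn; it stays where left. The handle on it is a brown wooden cylinder, upright, 18 mm diameter, 229 to 275 mm above the table, revolving freely on its spindle; below it a steel clamp nut 24 mm wide.
- slot (a point): Middle of the radial slot in the wheel's top, 66 mm from the axis, 219 mm above the table. The crank radius is adjustable: the handle is clamped firmly in this slot, anywhere from 52 to 80 mm from the axis. Its place along the slot is not measured: see it or feel for it. It does not shift in the slot.
- stalk (a joint): How far the handle's spindle is strained along the slot in its rubber bush, in m: 0 at rest, positive away from the wheel axis. It yields 1 mm per 4 N of force along the slot and springs back; it must not be strained as far as 3.5 mm (14 N). Squeezing the handle from both sides alike does not strain it.
- holder: Loose aluminium work holder, 0.26 to 0.5 kg, in the bed; starts 25 to 50 mm out, slides with 1 to 4 N. Origin: underside, below the brass blank's centre; axes as the press's. Slab x +-28, y -30..70 mm, 12 mm thick; blank 26 mm wide, 3 mm higher; a 16 mm wide tongue runs from the slab to the tab. Home: its end meets the stop, its origin under the ram (press x = -40, y = 0, z = 24 mm).
- tab (a point): Middle of the outer (own +y) face of the holder's upright tab: 145 mm from the holder's origin along its +y, 22 mm above its underside. The tab is 30 mm wide (x), 10 mm thick (y), its top 43 mm above the underside.
- pad: Brass spring pad of 16 mm diameter under the ram, which presses the blank. Origin: centre of its lower face, 55 mm above the table with the ram up; near mid-stroke it presses on the blank with up to 15 N.
- brick: Bystander: off-white soldering brick 70 x 150 x 40 mm, origin under its centre.
- stand: Bystander: stepped black round base, 76 mm diameter, 32 mm high, origin under its centre.
- jar: Bystander: small glass jar, 48 mm diameter, 50 mm high, origin under its centre.
- bench_block: Bystander: steel bench block 60 x 60 x 20 mm, origin under its centre.
- driver: Bystander: screwdriver lying on the bench, origin under its middle.
- tray: Bystander: open wooden tray 120 x 160 x 30 mm, origin under its centre.
- bezel: Bystander: steel ring, 44 mm diameter, 10 mm high, lying flat, origin under its centre.
There are look-alikes about, which are no part of the job. What is shaped like the holder but black or red is not meant.

How it is judged:
By the outcome, as a careful person would: the job done as asked, in the order asked, and still so for the second after the job is handed in, with the robot touching nothing.
It also fails if it takes over 72 s, if anything falls off the work surface, if the arm or the gripper's body presses on something with over 40 N, if the wrist force passes 120 N, or if a joint passes its speed limit or range.

### The arm

A 6-joint arm with a two-finger parallel gripper is mounted at the origin on the work surface. World frame = base frame: x ahead of the robot, y to its left, z up, the work surface at z = 0. Lengths are in m, angles in rad, forces in N, time in s.
With the tool pointing down it reaches from about 0.375 to 0.75 m from the base axis. Payload 9 kg.
Tool frame: the origin (TCP) lies at the very end of the fingers, on their centre line; the grasp point (between the pads) lies r.grip_point_offset behind it (r.grip_point_offset is the distance from the TCP to the grasp point, in m); z points along the fingers, y is the line along which they close (so a half turn about z gives the same grasp; the last joint's range is limited). The gripper opens to 85 mm and grips with 20 to 120 N. Pads are 22 mm wide; open, the fingers measure 114 mm over their backs; the gripper's body (76 mm by 85 mm) begins 54 mm behind the grasp point. The pads swing forward as they close: fully open they stand 13 mm farther back than shut.
Start: joints at [-1.442, 0.104, 0.097, 1.564, 0, 1.353], TCP at [0.204, -0.564, 0.231] pointing down, gripper open.
Joint ranges: [-2.99, 2.99], [-0.84, 1.86], [-1.1, 1.16], [-1.84, 2.11], [-1.51, 1.56], [-3.14, 3.14]. Speed limits (rad/s): [2.22, 2.22, 2.57, 3.14, 3.14, 3.14].

### API

Orientations are given as a 3x3 rotation matrix whose columns are the frame's x, y, z axes.
In Python, from station import r gives the robot as it stands. The module is installed in compiled form; this text tells all that it offers.
- The arm moves only by the tool jog_arm, never from a script. Its argument "plan" is a list of rows, each a list of 3 entries, a list of its own where there are three numbers: the shift along the tool's x, y, z in cm, then the turn, a rotation vector about the tool's x, y, z in degrees, then the finger opening in cm, from 0 to 8.54. In form: [[[tx, ty, tz], [ax, ay, az], jaw], ...]. A call has 1 to 10 rows; each row shifts and turns the commanded pose from where the row before left it, along the tool's axes as they then stand; what a row does not reach is not made up. A row lasts 1/12 s, in which the tool goes at most 41.7 mm and 7.16 degrees, less where a joint would pass 70% of its speed; a pose out of reach is approached as far as the arm can. A call with a gripper value outside its range is refused whole. The fingers move at their own pace and stop on an object; "squeeze" is the grip in N (left out, the last holds). Time passes only in rows, so rows that do not move let the fingers close. It gives the time, the measured TCP pose, the force, the opening and the grip force at its end, in the units of the state.
- r.get_obs(): the state, without advancing time (a new reading comes with each control period).
- r.read_camera(name): name is "scene" or "top"; returns the picture (400x640x3 uint8, red, green, blue); there is no depth.
- r.get_calibration(name): a dict with "K" (3x3 intrinsics, pixels), "rvec" (rotation vector, rad) and "tvec" (3), from world to camera coordinates, as OpenCV has them. Camera axes: x right, y down, z forward; pixel columns grow to the right and rows downward; lengths in m; the calibration is good to about 2 mm. A picture is of the moment at which its call begins. get_calibration takes no time and is no camera call.
- r.hand_in(): hands the job in; it is judged then, once.
Trained networks look in the newest picture that a camera, given by its name, has taken for a name from the list of things; names that differ only in an ending like _2 or _b are one class to them, and where a whole thing is asked for, a point or a joint stands for the part that bears it (a point fixed in the world has none). Each returns a list of dicts, best first, with "score" (0 to 1); they miss things now and then, are a little off and sometimes report something else, mostly with a low value. They report only what shows in the picture. A call takes as long as a camera call. They do not tell look-alikes from the thing itself.
- r.masks_of(camera, label): "region" (400x640 bool, what is visible of it) and "box" ([left, top, right, bottom] in pixels, round what is visible of it).
The state is a dict: "time_s": time; "joint_positions": joint angles; "dq": joint speeds; "joint_efforts": joint torques, N m; "tool_pos": TCP position; "eef_rot": TCP orientation; "wrist_force": force on the tool from outside, world axes, zero at the start; "moment": the same for the moment, N m; "finger_gap": finger opening in m; "grip_force": force on a finger pad.
Only numpy, scipy, OpenCV 4.12 (cv2) and the standard library are available. Lean on these libraries where they do the work, as an engineer would, in place of code of your own. Each camera call takes 0.05 s, during which the arm holds its last target. There are 200 camera calls.

## Working session

There is one attempt and no reset: what is moved stays moved. The work goes in short steps, Python scripts to look and compute and a tool call to move; the robot and the scene stay as the last step left them, time stands still between calls to the robot, and variables do not carry over. Pictures are saved under pics/ and viewed, at most 10 in all, crops included, and the job is handed in when it is done.

Besides the shell and the picture viewer there is one more tool, called by a JSON object that holds its "fn" and its "kwargs", one argument or row to a line. jog_arm: Moves the arm, as the interface text tells. Its arguments: {"type":"object","properties":{"plan":{"type":"array","items":{"type":"array"}},"squeeze":{"type":"number"}},"required":["plan"]}

```bash
mkdir -p pics; python3 - <<'E'
from station import r
import cv2,numpy as np
o=r.get_obs();print(o['time_s'],o['tool_pos'],o['eef_rot'],o['finger_gap'],r.grip_point_offset)
for c in('scene','top'):
    im=r.read_camera(c);cv2.imwrite(f'pics/{c}0.png',im[:,:,::-1]);k=r.get_calibration(c)
    print(c,k['K'],k['rvec'],k['tvec'])
    for l in('press','holder','wheel','stalk','pointer','tab'):
        try:
            for d in r.masks_of(c,l)[:3]:print(l,round(d['score'],2),d['box'])
        except Exception as e:print(l,e)
E
```

```text
0.0 [ 0.20391179 -0.5639308   0.23053539] [[ 9.40477365e-01  3.39856297e-01 -1.52422900e-04]
 [ 3.39856196e-01 -9.40476498e-01  1.31225833e-03]
 [ 3.02629102e-04 -1.28595113e-03 -9.99999127e-01]] 0.08547270024981941 0.0187
scene [[396.11633459   0.         324.15952443]
 [  0.         396.11633459 205.14628127]
 [  0.           0.           1.        ]] [ 2.23269049  0.88657287 -0.34361141] [-0.3162638  -0.11866907  1.40303374]
press 0.6 [302.0, 196.0, 409.4, 325.1]
holder 0.67 [324.0, 184.8, 378.1, 205.5]
holder 0.58 [204.9, 220.9, 254.3, 271.0]
holder 0.58 [313.1, 141.0, 363.8, 158.4]
wheel 0.97 [318.4, 199.0, 395.4, 269.9]
wheel 0.72 [405.7, 250.5, 423.4, 269.3]
wheel 0.5 [309.5, 318.9, 340.8, 343.7]
stalk 0.68 [334.1, 197.9, 344.8, 218.1]
pointer 0.82 [306.3, 198.0, 411.1, 324.6]
pointer 0.56 [431.5, 184.2, 469.9, 202.9]
tab 0.81 [324.0, 184.7, 375.6, 207.4]
tab 0.64 [205.0, 219.3, 255.4, 273.0]
tab 0.62 [317.2, 141.7, 363.3, 163.2]
top [[485.22731526   0.         315.0274185 ]
 [  0.         485.22731526 203.53422688]
 [  0.           0.           1.        ]] [ 2.08410532 -2.14523217  0.22350961] [-0.02560632  0.47616384  1.54233802]
press 0.9 [281.3, 125.4, 354.1, 204.8]
press 0.41 [299.6, 205.4, 345.3, 232.1]
holder 0.92 [179.6, 270.2, 220.7, 319.9]
holder 0.86 [265.0, 170.3, 313.6, 191.8]
holder 0.76 [346.8, 250.6, 395.6, 272.2]
wheel 0.83 [292.0, 124.4, 355.7, 182.6]
wheel 0.29 [264.2, 171.1, 315.0, 190.0]
stalk 0.5 [319.3, 165.4, 323.4, 172.2]
pointer 0.71 [280.4, 125.1, 355.5, 207.3]
tab 0.97 [261.3, 171.9, 316.5, 188.4]
tab 0.88 [343.7, 257.8, 394.1, 273.5]
tab 0.87 [182.4, 267.4, 223.6, 320.6]
```

View pics/scene0.png

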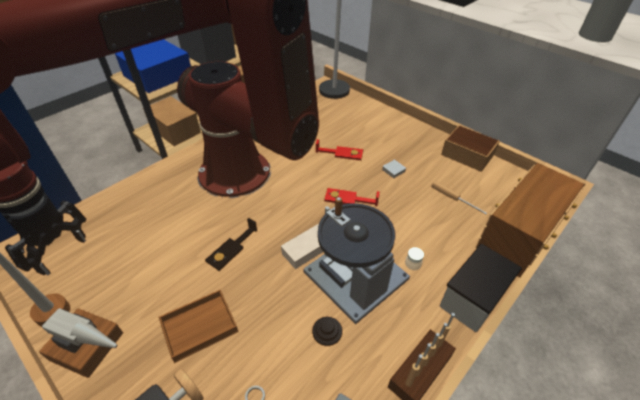

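View pics/top0.png

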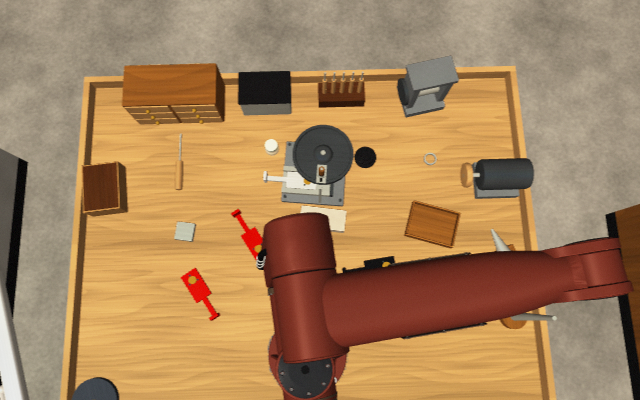

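The top picture shows the press at about (320,165), its handle at (321,171) and pointing down at the robot. The light holder sits in the bed with its tab at about (266,177). The holder-shaped candidates are silver (265–313,170–192), red (250,235), red (200,293) and black (380,262, partly hidden). The silver one fits, because it is bare aluminium with a brass blank and sits in the bed. I'll confirm this in an enlarged crop.

```bash
cat > h.py <<'E'
import numpy as np,cv2
from station import r
def unproj(c,uv,z):
    k=r.get_calibration(c);R=cv2.Rodrigues(np.array(k['rvec'],float))[0];t=np.array(k['tvec'],float).ravel()
    C=-R.T@t;d=R.T@np.linalg.inv(k['K'])@np.array([uv[0],uv[1],1.]);return C+d*(z-C[2])/d[2]
def proj(c,P):
    k=r.get_calibration(c);return cv2.projectPoints(np.array(P,float).reshape(-1,1,3),np.array(k['rvec'],float),np.array(k['tvec'],float),np.array(k['K'],float),None)[0].reshape(-1,2)
E
python3 - <<'E'
from h import *
a=cv2.imread('pics/top0.png')[115:215,250:370];b=cv2.imread('pics/scene0.png')[185:325,290:420]
a=cv2.resize(a,None,fx=5,fy=5,interpolation=cv2.INTER_CUBIC)[:, :]
cv2.imwrite('pics/topc.png',cv2.resize(a,(720,600)))
cv2.imwrite('pics/scenec.png',cv2.resize(b,(557,600),interpolation=cv2.INTER_CUBIC))
E
```

```text
(no output)
```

View pics/topc.png

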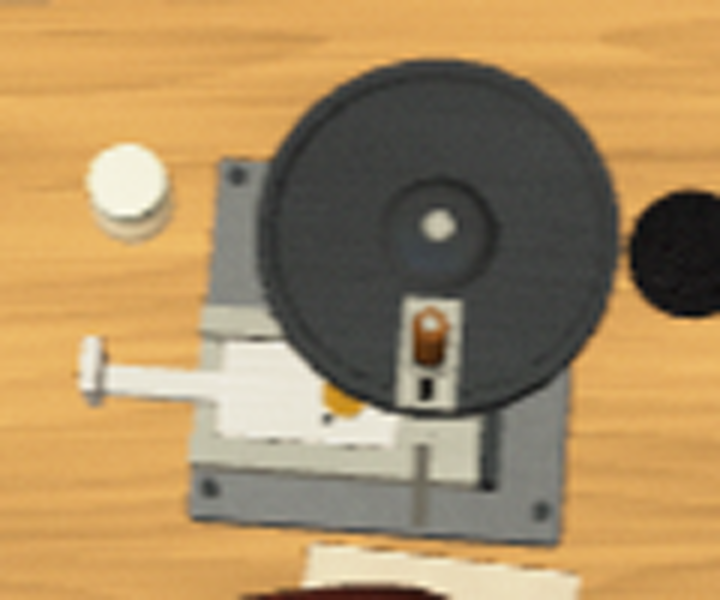

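View pics/scenec.png

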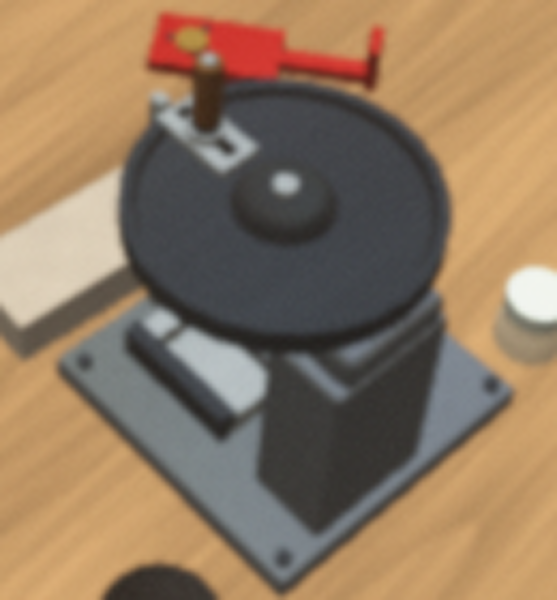

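The crop confirms that the light aluminium holder with the brass blank is in the bed: tab at crop (92,370), blank at (340,400). The red and black ones lie outside the press. Handle top is at top-crop (430,318) and scene-crop (208,58). Next I fit the poses from both views.

```bash
python3 - <<'E'
from h import *
from scipy.optimize import least_squares
T=lambda u,v:(250+u/6,115+v/6); S=lambda u,v:(290+u/4.285,185+v/4.285)
# (cam, press pt, px)
obs=[('top',(-.112,.130,.02),T(192,518)),('top',(-.112,-.08,.02),T(558,542)),('top',(.1,.13,.02),T(217,158)),
('top',(0,0,.230),T(438,224)),('scene',(0,0,.230),S(286,181)),
('scene',(.1,.13,.02),S(512,392)),('scene',(.1,-.08,.02),S(283,588)),('scene',(-.112,-.08,.02),S(60,365)),
('top',(-.103,0,.215),T(422,447))]
for i in range(12): pass
def W(p,q):
    c,s=np.cos(p[2]),np.sin(p[2]);return np.array([p[0]+c*q[0]-s*q[1],p[1]+s*q[0]+c*q[1],q[2]])
def f(p,vec=True):
    e=[proj(c,W(p,q))[0]-np.array(px) for c,q,px in obs]
    th=np.linspace(0,2*np.pi,60);ring=proj('top',[W(p,(.092*np.cos(t),.092*np.sin(t),.218)) for t in th])
    x0,y0=T(257,58);x1,y1=T(620,418)
    e.append([ring[:,0].min()-x0,ring[:,0].max()-x1])
    e.append([ring[:,1].min()-y0,ring[:,1].max()-y1])
    return np.concatenate(e)
s=least_squares(f,[.6,0,0.],loss='soft_l1');p=s.x;print(p,np.round(f(p).reshape(-1,2),2))
# handle top radius with line of slot
g=lambda q:np.concatenate([proj('top',W(p,(q[0],q[1],.275)))[0]-T(430,318),proj('scene',W(p,(q[0],q[1],.275)))[0]-S(208,60)])
h=least_squares(g,[-.066,0]);print('handle press',h.x,h.fun,W(p,(*h.x,.275)))
# tab: top of tab centre z=.024+.043
g=lambda q:proj('top',W(p,(-.04,q[0],.067)))[0]-T(92,350)
h=least_squares(g,[.17]);print('tab y',h.x,h.fun,W(p,(-.04,h.x[0]+.005,.046)))
# brick etc
for l in('brick','jar','stand'):
    for d in r.masks_of('top',l)[:2]:
        b=d['box'];print(l,d['score'],[unproj('top',q,.045 if l!='stand' else .03)[:2].round(3) for q in((b[0],b[1]),(b[2],b[3]))])
E
```

```text
[ 0.59274922 -0.06650625 -0.0921353 ] [[-0.79 -0.32]
 [ 0.91 -0.42]
 [-0.19 -0.55]
 [ 0.12 -0.31]
 [-0.99 -0.25]
 [ 0.41 -2.21]
 [-0.52 -1.29]
 [-2.45 -2.29]
 [ 0.62 -2.58]
 [-0.53  0.47]
 [-0.47 -1.55]]
handle press [-0.06227279  0.00104672] [ 0.06875852  0.01321389  0.0476309  -0.04769478] [ 0.53083687 -0.05973457  0.275     ]
tab y [0.18513347] [-0.1373678  2.2316883] [0.57041211 0.12650097 0.046     ]
brick 0.89 [array([0.476, 0.017]), array([ 0.38 , -0.141])]
jar 0.45 [array([0.698, 0.129]), array([0.633, 0.071])]
stand 0.9 [array([ 0.671, -0.193]), array([ 0.593, -0.245])]
stand 0.6 [array([ 0.478, -0.346]), array([ 0.316, -0.516])]
```

```bash
cat >> h.py <<'E'
from scipy.spatial.transform import Rotation as Ro
import json
PR=np.array([.591,-.0665,-.092])
def W(q,p=None):
    p=PR if p is None else p
    c,s=np.cos(p[2]),np.sin(p[2]);return np.array([p[0]+c*q[0]-s*q[1],p[1]+s*q[0]+c*q[1],q[2]])
def RT(p=None):
    a=np.pi+(PR if p is None else p)[2];x=np.array([np.cos(a),np.sin(a),0]);return np.c_[x,[x[1],-x[0],0],[0,0,-1]]
def rows(poses,jaw,start=None,dp=2):
    o=r.get_obs();P,R=(np.array(o['tool_pos']),np.array(o['eef_rot'])) if start is None else start
    out=[]
    for p,Q in poses:
        t=np.round(R.T@(np.asarray(p)-P)*100,dp);w=np.round(np.degrees(Ro.from_matrix(R.T@Q).as_rotvec()),1)
        P=P+R@t/100;R=R@Ro.from_rotvec(np.radians(w)).as_matrix();out.append([t.tolist(),w.tolist(),jaw])
    for i in range(0,len(out),10):print(json.dumps(out[i:i+10]).replace(' ',''))
    return P,R
E
python3 - <<'E'
from h import *
o=r.get_obs();P0=np.array(o['tool_pos']);R0=np.array(o['eef_rot'])
E=W((-.04,.235,.36));n=30
a0,a1=np.arctan2(P0[1],P0[0]),np.arctan2(E[1],E[0]);r0,r1=np.hypot(*P0[:2]),np.hypot(*E[:2])
y0=np.arctan2(R0[1,0],R0[0,0]);y1=np.pi+PR[2]
L=[]
for i in range(1,n+1):
    s=i/n;a=a0+(a1-a0)*s;q=r0+(r1-r0)*s;z=P0[2]+(E[2]-P0[2])*min(1,s*3)
    b=y0+(y1-y0)*s;x=np.array([np.cos(b),np.sin(b),0])
    L.append(((q*np.cos(a),q*np.sin(a),z),np.c_[x,[x[1],-x[0],0],[0,0,-1]]))
print(E,rows(L,0))
E
```

```text
[[[3.03,-0.08,-1.29],[0.0,0.0,-5.2],0],[[3.03,0.03,-1.28],[0.0,0.0,-5.1],0],[[3.02,0.16,-1.29],[0.0,0.0,-5.2],0],[[3.01,0.27,-1.29],[0.0,0.0,-5.1],0],[[3.0,0.4,-1.28],[0.0,0.0,-5.2],0],[[2.99,0.51,-1.29],[0.0,0.0,-5.2],0],[[2.96,0.63,-1.29],[0.0,0.0,-5.1],0],[[2.93,0.75,-1.28],[0.0,0.0,-5.2],0],[[2.9,0.86,-1.29],[0.0,0.0,-5.2],0],[[2.86,0.98,-1.29],[0.0,0.0,-5.1],0]]
[[[2.82,1.09,0.0],[0.0,0.0,-5.2],0],[[2.78,1.2,0.0],[0.0,0.0,-5.1],0],[[2.73,1.31,0.0],[0.0,0.0,-5.2],0],[[2.67,1.41,0.0],[0.0,0.0,-5.2],0],[[2.61,1.52,0.0],[0.0,0.0,-5.1],0],[[2.55,1.62,0.0],[-0.0,0.0,-5.2],0],[[2.49,1.73,0.0],[-0.0,0.0,-5.2],0],[[2.41,1.82,0.0],[-0.0,0.0,-5.1],0],[[2.34,1.91,-0.0],[-0.0,0.0,-5.2],0],[[2.26,2.0,-0.0],[-0.0,0.0,-5.1],0]]
[[[2.18,2.09,-0.0],[-0.0,0.0,-5.2],0],[[2.1,2.18,-0.0],[-0.0,0.0,-5.2],0],[[2.0,2.25,-0.0],[-0.0,0.0,-5.1],0],[[1.92,2.34,-0.0],[-0.0,0.0,-5.2],0],[[1.82,2.41,-0.0],[-0.0,0.0,-5.1],0],[[1.73,2.47,-0.0],[-0.0,0.0,-5.2],0],[[1.62,2.55,-0.0],[-0.0,0.0,-5.2],0],[[1.53,2.6,-0.0],[-0.0,0.0,-5.1],0],[[1.42,2.66,-0.0],[-0.0,0.0,-5.2],0],[[1.31,2.72,-0.0],[-0.0,0.0,-5.2],0]]
[0.57275867 0.17118099 0.36      ] (array([0.572741  , 0.17116214, 0.35996096]), array([[-9.95835822e-01,  9.11647743e-02,  1.06995844e-05],
       [ 9.11647726e-02,  9.95835816e-01, -1.09650571e-04],
       [-2.06512989e-05, -1.08218541e-04, -9.99999994e-01]]))
```

{"fn": "jog_arm", "kwargs": {
  "plan": [
    [[3.0,-0.1,-1.3],[0,0,-5.2],0],
    [[3.0,0,-1.3],[0,0,-5.2],0],
    [[3.0,0.2,-1.3],[0,0,-5.2],0],
    [[3.0,0.3,-1.3],[0,0,-5.2],0],
    [[3.0,0.4,-1.3],[0,0,-5.2],0],
    [[3.0,0.5,-1.3],[0,0,-5.1],0],
    [[3.0,0.6,-1.3],[0,0,-5.1],0],
    [[2.9,0.8,-1.3],[0,0,-5.1],0],
    [[2.9,0.9,-1.3],[0,0,-5.1],0],
    [[2.9,1.0,-1.3],[0,0,-5.1],0]
  ]
}}

```text
time_s: 1.68
tool_pos: [0.452, -0.3938, 0.3619]
eef_rot: [[0.315, 0.949, 0.0], [0.949, -0.315, -0.0], [-0.0, 0.0, -1.0]]
wrist_force: [0.4, -0.4, -0.5]
finger_gap: -0.0001
grip_force: 0.0
```

{"fn": "jog_arm", "kwargs": {
  "plan": [
    [[2.8,1.1,0],[0,0,-5.2],0],
    [[2.8,1.2,0],[0,0,-5.1],0],
    [[2.7,1.3,0],[0,0,-5.2],0],
    [[2.7,1.4,0],[0,0,-5.2],0],
    [[2.6,1.5,0],[0,0,-5.1],0],
    [[2.6,1.6,0],[0,0,-5.2],0],
    [[2.5,1.7,0],[0,0,-5.2],0],
    [[2.4,1.8,0],[0,0,-5.1],0],
    [[2.3,1.9,0],[0,0,-5.2],0],
    [[2.3,2.0,0],[0,0,-5.1],0]
  ]
}}

```text
time_s: 2.52
tool_pos: [0.5846, -0.126, 0.3611]
eef_rot: [[-0.548, 0.837, -0.0], [0.837, 0.548, -0.0], [-0.0, -0.0, -1.0]]
wrist_force: [0.6, -0.8, -0.0]
finger_gap: -0.0003
grip_force: 0.0
```

{"fn": "jog_arm", "kwargs": {
  "plan": [
    [[2.2,2.1,0],[0,0,-5.2],0],
    [[2.1,2.2,0],[0,0,-5.2],0],
    [[2.0,2.2,0],[0,0,-5.1],0],
    [[1.9,2.3,0],[0,0,-5.2],0],
    [[1.8,2.4,0],[0,0,-5.1],0],
    [[1.7,2.5,0],[0,0,-5.2],0],
    [[1.6,2.6,0],[0,0,-5.2],0],
    [[1.5,2.6,0],[0,0,-5.1],0],
    [[1.4,2.7,0],[0,0,-5.2],0],
    [[1.3,2.7,0],[0,0,-5.2],0]
  ]
}}

```text
time_s: 3.35
tool_pos: [0.5735, 0.1725, 0.3611]
eef_rot: [[-0.996, 0.088, -0.0], [0.088, 0.996, -0.0], [0.0, -0.0, -1.0]]
wrist_force: [0.8, -0.4, 0.3]
finger_gap: -0.0004
grip_force: 0.0
```

```bash
python3 - <<'E'
from h import *
o=r.get_obs();print(o['time_s'],o['joint_positions'],o['tool_pos'],o['wrist_force'])
im=r.read_camera('top');cv2.imwrite('pics/a.png',cv2.resize(im[100:250,190:390,::-1],(800,600),interpolation=cv2.INTER_CUBIC))
im=r.read_camera('scene');cv2.imwrite('pics/as.png',im[:,:,::-1])
E
```

```text
3.35 [ 7.40037733e-02  1.81651209e-01  4.22012217e-01  1.81123526e+00
 -4.44732986e-05  1.62537688e-01] [0.57354908 0.17246462 0.36109678] [ 0.82079567 -0.39266115  0.32859513]
```

View pics/a.png

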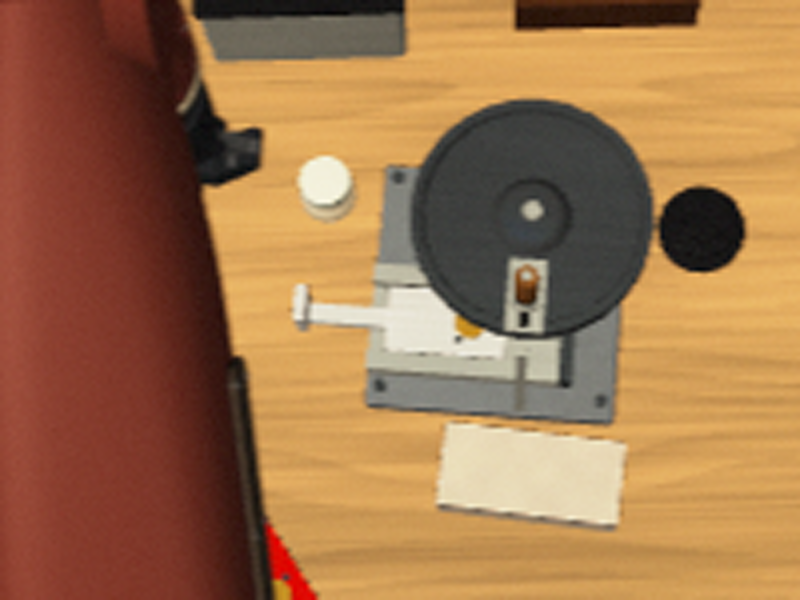

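The picture is clear: the tab is at crop (300,305), nothing lies below the tool, and the handle is at (527,285). Now I descend outside the tab.

{"fn": "jog_arm", "kwargs": {
  "plan": [
    [[0,0,3.5],[0,0,0],0],
    [[0,0,3.5],[0,0,0],0],
    [[0,0,3.5],[0,0,0],0],
    [[0,0,3.5],[0,0,0],0],
    [[0,0,3.5],[0,0,0],0],
    [[0,0,3.5],[0,0,0],0],
    [[0,0,3.5],[0,0,0],0],
    [[0,0,3.5],[0,0,0],0],
    [[0,0,2.5],[0,0,0],0],
    [[0,0,1.4],[0,0,0],0]
  ]
}}

```text
time_s: 4.28
tool_pos: [0.5717, 0.1701, 0.0382]
eef_rot: [[-0.996, 0.094, -0.005], [0.094, 0.996, -0.001], [0.005, -0.001, -1.0]]
wrist_force: [-0.6, -0.4, 0.9]
finger_gap: -0.0
grip_force: 0.0
```

{"fn": "jog_arm", "kwargs": {
  "plan": [
    [[0,-0.4,0],[0,0,0],0],
    [[0,-0.4,0],[0,0,0],0],
    [[0,-0.4,0],[0,0,0],0],
    [[0,-0.2,0],[0,0,0],0],
    [[0,-0.2,0],[0,0,0],0],
    [[0,-0.1,0],[0,0,0],0]
  ]
}}

```text
time_s: 4.78
tool_pos: [0.5731, 0.1536, 0.0435]
eef_rot: [[-0.996, 0.093, 0.002], [0.093, 0.996, -0.0], [-0.002, 0.0, -1.0]]
wrist_force: [0.7, -0.0, 0.7]
finger_gap: -0.0002
grip_force: 0.0
```

```bash
python3 - <<'E'
from h import *
o=r.get_obs();print(o['time_s'],o['tool_pos'],o['wrist_force'])
a=r.read_camera('top');b=r.read_camera('scene')
a=cv2.resize(a[130:230,230:370,::-1],(800,571),interpolation=cv2.INTER_CUBIC)
cv2.imwrite('pics/b.png',a)
p=W((0,0,0));q=np.array(o['tool_pos'])-p;c,s=np.cos(PR[2]),np.sin(PR[2]);print('press frame tcp',c*q[0]+s*q[1],-s*q[0]+c*q[1])
E
```

```text
4.7833 [0.57308218 0.15362394 0.04345463] [ 0.70746442 -0.00359834  0.71932683]
press frame tcp -0.03806489533706945 0.21754691801504145
```

View pics/b.png

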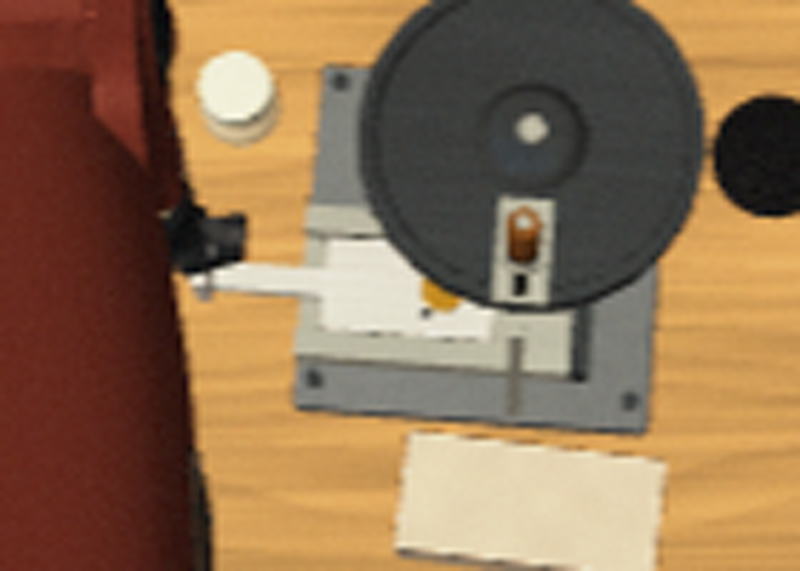

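The tool stands just outside the tab (crop (200,285)) and the holder hasn't moved. I move in slowly.

{"fn": "jog_arm", "kwargs": {
  "plan": [
    [[0,-0.15,0],[0,0,0],0],
    [[0,-0.15,0],[0,0,0],0],
    [[0,-0.15,0],[0,0,0],0],
    [[0,-0.15,0],[0,0,0],0],
    [[0,-0.15,0],[0,0,0],0],
    [[0,-0.15,0],[0,0,0],0],
    [[0,-0.15,0],[0,0,0],0],
    [[0,-0.15,0],[0,0,0],0],
    [[0,-0.15,0],[0,0,0],0],
    [[0,-0.15,0],[0,0,0],0]
  ]
}}

```text
time_s: 5.72
tool_pos: [0.5708, 0.1392, 0.0422]
eef_rot: [[-0.996, 0.093, -0.0], [0.093, 0.996, 0.0], [0.0, 0.0, -1.0]]
wrist_force: [0.5, 3.0, 0.1]
finger_gap: -0.0002
grip_force: 1.1
```

{"fn": "jog_arm", "kwargs": {
  "plan": [
    [[0,-0.15,0],[0,0,0],0],
    [[0,-0.15,0],[0,0,0],0],
    [[0,-0.15,0],[0,0,0],0],
    [[0,-0.15,0],[0,0,0],0],
    [[0,-0.15,0],[0,0,0],0],
    [[0,-0.15,0],[0,0,0],0]
  ]
}}

```text
time_s: 6.22
tool_pos: [0.57, 0.13, 0.0422]
eef_rot: [[-0.996, 0.093, -0.0], [0.093, 0.996, -0.0], [0.0, -0.0, -1.0]]
wrist_force: [0.8, 1.6, -0.7]
finger_gap: -0.0004
grip_force: 1.1
```

```bash
cat >> h.py <<'E'
def pf(P):
    q=np.array(P)[:2]-PR[:2];c,s=np.cos(PR[2]),np.sin(PR[2]);return np.round([c*q[0]+s*q[1],-s*q[0]+c*q[1]],4)
E
python3 - <<'E'
from h import *
o=r.get_obs();print(o['time_s'],o['tool_pos'],o['wrist_force'],pf(o['tool_pos']))
a=cv2.imread('pics/top0.png');b=r.read_camera('top')[:,:,::-1]
x=[cv2.resize(k[155:205,245:345],(800,400),interpolation=cv2.INTER_CUBIC)[:, :] for k in(a,b)]
cv2.imwrite('pics/c.png',cv2.resize(np.vstack(x),(800,600)))
E
```

```text
6.2167 [0.57001336 0.12996585 0.04224647] [ 0.81571314  1.55516112 -0.68963378] [-0.0389  0.1937]
```

View pics/c.png

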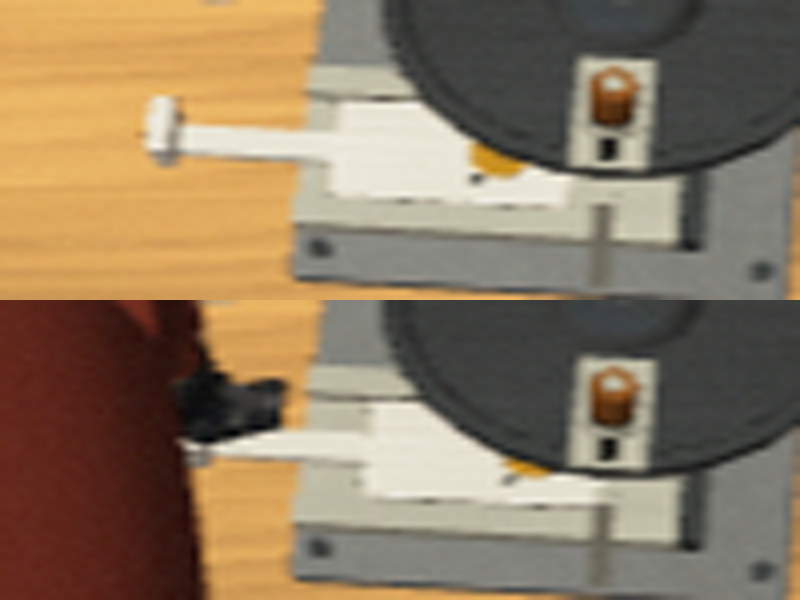

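The holder is sliding in under about 2–3 N: its slab end moved from x=570 to 610, and the dark stop is at about 682. That leaves about 30 mm, so I carry on gently.

{"fn": "jog_arm", "kwargs": {
  "plan": [
    [[0,-0.15,0],[0,0,0],0],
    [[0,-0.15,0],[0,0,0],0],
    [[0,-0.15,0],[0,0,0],0],
    [[0,-0.15,0],[0,0,0],0],
    [[0,-0.15,0],[0,0,0],0],
    [[0,-0.15,0],[0,0,0],0],
    [[0,-0.15,0],[0,0,0],0],
    [[0,-0.15,0],[0,0,0],0],
    [[0,-0.15,0],[0,0,0],0],
    [[0,-0.15,0],[0,0,0],0]
  ]
}}

```text
time_s: 7.1
tool_pos: [0.5686, 0.115, 0.0422]
eef_rot: [[-0.996, 0.093, -0.0], [0.093, 0.996, -0.0], [0.0, -0.0, -1.0]]
wrist_force: [0.4, 2.6, -0.9]
finger_gap: -0.0002
grip_force: 1.0
```

{"fn": "jog_arm", "kwargs": {
  "plan": [
    [[0,-0.1,0],[0,0,0],0],
    [[0,-0.1,0],[0,0,0],0],
    [[0,-0.1,0],[0,0,0],0],
    [[0,-0.1,0],[0,0,0],0],
    [[0,-0.1,0],[0,0,0],0],
    [[0,-0.1,0],[0,0,0],0],
    [[0,-0.1,0],[0,0,0],0],
    [[0,-0.1,0],[0,0,0],0]
  ]
}}

```text
time_s: 7.77
tool_pos: [0.5679, 0.1071, 0.0422]
eef_rot: [[-0.996, 0.093, -0.0], [0.093, 0.996, -0.0], [0.0, -0.0, -1.0]]
wrist_force: [-0.0, 1.8, -0.3]
finger_gap: -0.0003
grip_force: 1.0
```

{"fn": "jog_arm", "kwargs": {
  "plan": [
    [[0,-0.05,0],[0,0,0],0],
    [[0,-0.05,0],[0,0,0],0],
    [[0,-0.05,0],[0,0,0],0],
    [[0,-0.05,0],[0,0,0],0],
    [[0,-0.05,0],[0,0,0],0],
    [[0,-0.05,0],[0,0,0],0],
    [[0,-0.05,0],[0,0,0],0],
    [[0,-0.05,0],[0,0,0],0]
  ]
}}

```text
time_s: 8.43
tool_pos: [0.5675, 0.1032, 0.0422]
eef_rot: [[-0.996, 0.093, -0.0], [0.093, 0.996, -0.0], [0.0, -0.0, -1.0]]
wrist_force: [-0.6, 2.3, -1.0]
finger_gap: 0.0
grip_force: 0.9
```

{"fn": "jog_arm", "kwargs": {
  "plan": [
    [[0,-0.05,0],[0,0,0],0],
    [[0,-0.05,0],[0,0,0],0],
    [[0,-0.05,0],[0,0,0],0],
    [[0,-0.05,0],[0,0,0],0],
    [[0,-0.05,0],[0,0,0],0],
    [[0,-0.05,0],[0,0,0],0]
  ]
}}

```text
time_s: 8.93
tool_pos: [0.5673, 0.1002, 0.0423]
eef_rot: [[-0.996, 0.093, 0.0], [0.093, 0.996, -0.0], [-0.0, -0.0, -1.0]]
wrist_force: [-0.6, 1.2, -1.1]
finger_gap: -0.0003
grip_force: 0.9
```

{"fn": "jog_arm", "kwargs": {
  "plan": [
    [[0,-0.05,0],[0,0,0],0],
    [[0,-0.05,0],[0,0,0],0],
    [[0,-0.05,0],[0,0,0],0],
    [[0,-0.05,0],[0,0,0],0]
  ]
}}

```text
time_s: 9.27
tool_pos: [0.5671, 0.0982, 0.0423]
eef_rot: [[-0.996, 0.093, 0.0], [0.093, 0.996, -0.0], [-0.0, -0.0, -1.0]]
wrist_force: [0.4, 1.7, -1.1]
finger_gap: -0.0003
grip_force: 0.9
```

{"fn": "jog_arm", "kwargs": {
  "plan": [
    [[0,-0.05,0],[0,0,0],0],
    [[0,-0.05,0],[0,0,0],0],
    [[0,-0.05,0],[0,0,0],0]
  ]
}}

```text
time_s: 9.52
tool_pos: [0.5673, 0.0979, 0.0426]
eef_rot: [[-0.996, 0.092, 0.001], [0.092, 0.996, 0.002], [-0.001, 0.002, -1.0]]
wrist_force: [1.4, 10.6, -0.0]
finger_gap: 0.0002
grip_force: 5.3
```

The force rose to 10.6 N at the stop, so the holder is home. I back off, lift, open to 4 cm and move above the handle. First I compute the numbers.

{"fn": "jog_arm", "kwargs": {
  "plan": [
    [[0,0.15,0],[0,0,0],0],
    [[0,0.5,0],[0,0,0],0],
    [[0,1.5,0],[0,0,0],0],
    [[0,1.0,-2.0],[0,0,0],0],
    [[0,0,-3.5],[0,0,0],0],
    [[0,0,-3.5],[0,0,0],0],
    [[0,0,-4.0],[0,0,0],4],
    [[0,0,-4.0],[0,0,0],4],
    [[0,0,-4.0],[0,0,0],4],
    [[0,0,-4.0],[0,0,0],4]
  ]
}}

```text
time_s: 10.35
tool_pos: [0.5695, 0.128, 0.2944]
eef_rot: [[-0.996, 0.093, 0.0], [0.093, 0.996, -0.001], [-0.001, -0.001, -1.0]]
wrist_force: [1.0, 0.5, 1.2]
finger_gap: 0.0401
grip_force: 0.0
```

{"fn": "jog_arm", "kwargs": {
  "plan": [
    [[0,0,-4.0],[0,0,0],4],
    [[0,0,-3.0],[0,0,0],4],
    [[0,0,0],[0,0,0],4]
  ]
}}

```text
time_s: 10.6
tool_pos: [0.5711, 0.128, 0.3697]
eef_rot: [[-0.996, 0.093, 0.01], [0.093, 0.996, -0.001], [-0.01, -0.0, -1.0]]
wrist_force: [-0.6, -0.1, -1.0]
finger_gap: 0.0398
grip_force: 0.0
```

```bash
python3 - <<'E'
from h import *
o=r.get_obs();print(o['time_s'],o['tool_pos'],o['wrist_force'],o['finger_gap'])
b=r.read_camera('top')[:,:,::-1];s=r.read_camera('scene')[:,:,::-1]
b=cv2.resize(b[120:210,250:360],(488,400),interpolation=cv2.INTER_CUBIC);s=cv2.resize(s[190:330,300:410],(314,400),interpolation=cv2.INTER_CUBIC)
cv2.imwrite('pics/d.png',np.hstack([b,s]))
E
```

```text
10.6 [0.57113813 0.12799104 0.36969352] [-0.56928169 -0.12601895 -0.95916176] 0.039755082473869795
```

View pics/d.png

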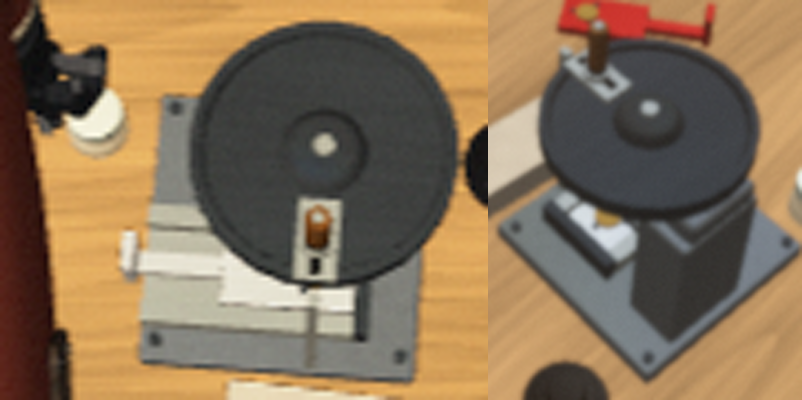

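The holder's slab end now meets the dark stop at crop (356,300). The pointer's top shows at (315,288), the handle's top at (318,214) and the hub nut at (324,145). I refit the press pose with the contact and the pointer.

```bash
python3 - <<'E'
from h import *
from scipy.optimize import least_squares
T=lambda u,v:(250+u/4.436,120+v/4.444); S=lambda u,v:(300+u/2.855,190+v/2.857)
obs=[('top',(-.112,.130,.02),T(140,359)),('top',(-.112,-.08,.02),T(411,378)),('top',(.1,.13,.02),T(161,96)),
('top',(0,0,.230),T(324,144)),('scene',(0,0,.230),S(161,106)),('scene',(.1,.13,.02),S(310,246)),('scene',(.1,-.08,.02),S(160,376)),('scene',(-.112,-.08,.02),S(10,228)),
('top',(-.103,0,.215),T(315,288))]
def f(p):
    e=[proj(c,W(q,p))[0]-np.array(px) for c,q,px in obs]
    th=np.linspace(0,2*np.pi,60);ring=proj('top',[W((.092*np.cos(t),.092*np.sin(t),.218),p) for t in th])
    x0,y0=T(190,21);x1,y1=T(457,288)
    e.append([ring[:,0].min()-x0,ring[:,0].max()-x1]);e.append([ring[:,1].min()-y0,ring[:,1].max()-y1])
    c,s=np.cos(p[2]),np.sin(p[2]);d=np.array([.5672,.0980])-p[:2]
    return np.concatenate(e+[[(-s*d[0]+c*d[1]-.1595)/.003*2]])
s=least_squares(f,[.6,0,0.],loss='soft_l1');p=s.x;print(p,np.round(f(p),1))
for hz,tp,sp in((.275,(318,214),(109,23)),):
    g=lambda q:np.concatenate([proj('top',W((q[0],q[1],hz),p))[0]-T(*tp),proj('scene',W((q[0],q[1],hz),p))[0]-S(*sp)])
    h=least_squares(g,[-.066,0]);H=W((*h.x,hz),p);print('handle',h.x,h.fun,H)
for c in('top','scene'):
  for l in('stalk','wheel'):
    for d in r.masks_of(c,l)[:1]:print(c,l,d['score'],d['box'])
rows([((H[0],H[1],.34),RT(p))],4)
E
```

```text
[ 0.59351971 -0.06612108 -0.09494512] [-0.6 -0.1  1.  -0.3 -0.3 -1.1 -0.1 -0.6 -0.3 -0.   1.7 -1.6 -0.3 -0.6
 -1.6 -1.9 -0.3  1.9 -0.7  0.6 -0.8 -1.9  0.9]
handle [-0.06459187  0.0009411 ] [-0.17014175  0.38216814  0.11322265  0.43653995] [ 0.52930797 -0.05906074  0.275     ]
top stalk 0.48 [319.6, 167.5, 322.8, 176.1]
top wheel 0.68 [357.9, 145.7, 376.7, 169.6]
scene wheel 0.58 [320.0, 198.6, 396.2, 269.3]
[[[2.25,-19.01,2.08],[-0.0,-0.1,0.1],4]]
```

{"fn": "jog_arm", "kwargs": {
  "plan": [
    [[0.4,-2.0,0],[0,0,0],4],
    [[0.4,-3.5,0],[0,0,0],4],
    [[0.4,-3.5,0],[0,0,0],4],
    [[0.4,-3.5,0.4],[0,0,0],4],
    [[0.4,-3.5,0.5],[0,0,0],4],
    [[0.3,-2.0,0.5],[0,0,0],4],
    [[0,-1.0,0.5],[0,0,0],4],
    [[0,0,0],[0,0,0],4],
    [[0,0,0],[0,0,0],4]
  ]
}}

```text
time_s: 11.65
tool_pos: [0.5291, -0.0584, 0.3426]
eef_rot: [[-0.996, 0.094, -0.001], [0.094, 0.996, 0.001], [0.001, 0.001, -1.0]]
wrist_force: [0.0, 1.0, 1.2]
finger_gap: 0.0399
grip_force: 0.0
```

```bash
python3 - <<'E'
from h import *
o=r.get_obs();print(o['time_s'],o['tool_pos'],o['wrist_force'],o['finger_gap'])
rows([((.5293,-.0591,.242),RT(np.array([0,0,-.094])))],4)
b=r.read_camera('top')[:,:,::-1];s=r.read_camera('scene')[:,:,::-1]
b=cv2.resize(b[120:210,250:360],(488,400),interpolation=cv2.INTER_CUBIC);s=cv2.resize(s[120:260,270:410],(400,400),interpolation=cv2.INTER_CUBIC)
cv2.imwrite('pics/e.png',s)
E
```

```text
11.65 [ 0.52910717 -0.05844831  0.34256607] [0.04620538 0.95523441 1.19123822] 0.03990148453691513
[[[-0.04,-0.07,10.06],[0.0,-0.1,0.0],4]]
```

View pics/e.png

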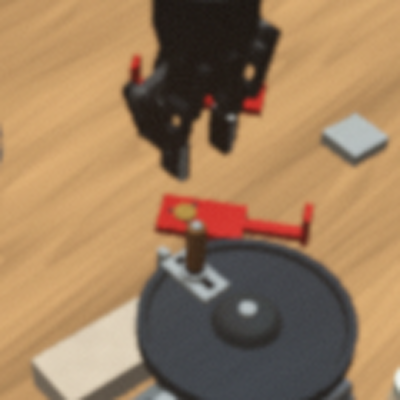

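The open fingers straddle the handle: fingertips at (177,175) and (222,150), handle top at (197,225). I descend.

{"fn": "jog_arm", "kwargs": {
  "plan": [
    [[0,0,2],[0,0,0],4],
    [[0,0,2],[0,0,0],4],
    [[0,0,2],[0,0,0],4],
    [[0,0,2],[0,0,0],4],
    [[0,0,1.2],[0,0,0],4],
    [[0,-0.06,0.8],[0,0,0],4],
    [[0,0,0],[0,0,0],3],
    [[0,0,0],[0,0,0],2.6],
    [[0,0,0],[0,0,0],2.4]
  ],
  "squeeze": 20
}}

```text
time_s: 12.5
tool_pos: [0.5298, -0.0592, 0.2445]
eef_rot: [[-0.996, 0.092, 0.001], [0.092, 0.996, -0.001], [-0.002, -0.0, -1.0]]
wrist_force: [0.7, -0.2, -0.4]
finger_gap: 0.0239
grip_force: 0.0
```

{"fn": "jog_arm", "kwargs": {
  "plan": [
    [[0,0,0],[0,0,0],2.2],
    [[0,0,0],[0,0,0],2.2]
  ]
}}

```text
time_s: 12.67
tool_pos: [0.5297, -0.0596, 0.2443]
eef_rot: [[-0.996, 0.093, 0.001], [0.093, 0.996, -0.001], [-0.001, -0.001, -1.0]]
wrist_force: [0.4, -0.5, 0.1]
finger_gap: 0.0218
grip_force: 0.0
```

{"fn": "jog_arm", "kwargs": {
  "plan": [
    [[0,0,0],[0,0,0],2.0],
    [[0,0,0],[0,0,0],2.0]
  ]
}}

```text
time_s: 12.83
tool_pos: [0.5295, -0.0593, 0.2438]
eef_rot: [[-0.996, 0.093, 0.001], [0.093, 0.996, 0.0], [-0.001, 0.0, -1.0]]
wrist_force: [0.8, 2.4, 2.2]
finger_gap: 0.0202
grip_force: 1.1
```

{"fn": "jog_arm", "kwargs": {
  "plan": [
    [[0,0,0],[0,0,0],1.86],
    [[0,0,0],[0,0,0],1.86]
  ]
}}

```text
time_s: 13.0
tool_pos: [0.5294, -0.0593, 0.2435]
eef_rot: [[-0.996, 0.093, 0.0], [0.093, 0.996, 0.0], [-0.0, 0.0, -1.0]]
wrist_force: [0.9, 2.2, 1.7]
finger_gap: 0.0186
grip_force: 1.5
```

{"fn": "jog_arm", "kwargs": {
  "plan": [
    [[0,0.07,0],[0,0,0],1.9],
    [[0,0.07,0],[0,0,0],1.9],
    [[0,0,0],[0,0,0],1.6],
    [[0,0,0],[0,0,0],1.2],
    [[0,0,0],[0,0,0],1.0],
    [[0,0,0],[0,0,0],1.0]
  ],
  "squeeze": 40
}}

```text
time_s: 13.5
tool_pos: [0.5294, -0.0583, 0.2433]
eef_rot: [[-0.996, 0.093, -0.0], [0.093, 0.996, -0.001], [0.0, -0.001, -1.0]]
wrist_force: [-0.9, -2.2, 1.1]
finger_gap: 0.017
grip_force: 38.9
```

```bash
cat > turn.py <<'E'
from h import *
from scipy.optimize import least_squares
import os,sys
F='log.json';D=json.load(open(F)) if os.path.exists(F) else []
o=r.get_obs();P=np.array(o['tool_pos'])[:2];f=np.array(o['wrist_force'])
D.append([*P,*f[:2]]);json.dump(D,open(F,'w'))
A=np.array(D)
f0=np.array([.3,.0]) # bias
def res(p):
    C=p[:2];d=A[:,:2]-C;n=np.linalg.norm(d,axis=1);u=d/n[:,None]
    st=np.einsum('ij,ij->i',-(A[:,2:]-f0),u)/4000  # force on handle = -force on tool
    return np.concatenate([(n-p[2]-st)/.0003,[(p[0]-.5928)/.0015,(p[1]+.0658)/.0015,(p[2]-.0635)/.003]])
s=least_squares(res,[.5928,-.0658,.0635]);C=s.x[:2];R=s.x[2]
d=P-C;u=d/np.linalg.norm(d);th=np.arctan2(d[1],d[0])
d0=A[0,:2]-C;th0=np.arctan2(d0[1],d0[0])
tot=(th0-th)%(2*np.pi)
if len(D)<3 and tot>6:tot-=2*np.pi
print('t',o['time_s'],'C',s.x.round(5),'sig',np.sqrt(np.diag(np.linalg.inv(s.jac.T@s.jac))).round(5),'turned',np.degrees(tot).round(2),'Fr on handle',(-(f[:2]-f0)@u).round(2),'F',f.round(1),'gap',o['finger_gap'],o['grip_force'],'z',o['tool_pos'][2],'n-R mm',(np.linalg.norm(d)-R)*1e3)
step,n=float(sys.argv[1]),int(sys.argv[2])
Rt=np.array(o['eef_rot']);R0=RT(np.array([0,0,-.094]))
L=[]
for i in range(1,n+1):
    a=th-np.radians(step*i);L.append(((C[0]+R*np.cos(a),C[1]+R*np.sin(a),.2435),R0))
rows(L,1)
E
python3 turn.py 3 10
```

```text
t 13.5 C [ 0.59268 -0.06579  0.06399] sig [0.00134 0.0015  0.00136] turned 0.0 Fr on handle -0.91 F [-0.9 -2.2  1.1] gap 0.016987150419554748 38.915616273880005 z 0.24329307998146196 n-R mm -0.22234486628251726
[[[0.01,0.34,-0.02],[-0.0,-0.0,0.0],1],[[-0.04,0.33,-0.0],[-0.0,-0.0,0.0],1],[[-0.05,0.33,-0.0],[-0.0,-0.0,0.0],1],[[-0.07,0.33,-0.0],[-0.0,-0.0,0.0],1],[[-0.09,0.32,-0.0],[-0.0,-0.0,0.0],1],[[-0.1,0.32,-0.0],[-0.0,-0.0,0.0],1],[[-0.12,0.31,-0.0],[-0.0,-0.0,0.0],1],[[-0.13,0.31,-0.0],[-0.0,-0.0,0.0],1],[[-0.15,0.3,-0.0],[-0.0,-0.0,0.0],1],[[-0.17,0.29,-0.0],[-0.0,-0.0,0.0],1]]
```

{"fn": "jog_arm", "kwargs": {
  "plan": [
    [[-0.01,0.17,0],[0,0,0],1],
    [[-0.02,0.25,0],[0,0,0],1],
    [[-0.04,0.33,0],[0,0,0],1],
    [[-0.06,0.33,0],[0,0,0],1],
    [[-0.08,0.33,0],[0,0,0],1],
    [[-0.09,0.32,0],[0,0,0],1]
  ]
}}

```text
time_s: 14.0
tool_pos: [0.5339, -0.0407, 0.2433]
eef_rot: [[-0.996, 0.093, -0.0], [0.093, 0.996, -0.0], [0.0, -0.0, -1.0]]
wrist_force: [-2.8, -3.4, 1.9]
finger_gap: 0.0166
grip_force: 39.0
```

```bash
python3 turn.py 3 8
```

```text
t 14.0 C [ 0.59278 -0.06526  0.06411] sig [0.00133 0.00109 0.00134] turned 16.46 Fr on handle -1.61 F [-2.8 -3.4  1.9] gap 0.016636072710037482 39.02888596057892 z 0.24327950470272208 n-R mm -0.32398490576589223
[[[-0.08,0.33,-0.02],[-0.0,-0.0,0.1],1],[[-0.12,0.31,-0.0],[-0.0,-0.0,-0.0],1],[[-0.14,0.3,-0.0],[-0.0,-0.0,-0.0],1],[[-0.16,0.3,-0.0],[-0.0,-0.0,-0.0],1],[[-0.17,0.29,-0.0],[-0.0,-0.0,-0.0],1],[[-0.19,0.28,-0.0],[-0.0,-0.0,-0.0],1],[[-0.2,0.27,-0.0],[-0.0,-0.0,-0.0],1],[[-0.21,0.25,-0.0],[-0.0,-0.0,-0.0],1]]
```

{"fn": "jog_arm", "kwargs": {
  "plan": [
    [[-0.09,0.32,0],[0,0,0],1],
    [[-0.12,0.31,0],[0,0,0],1],
    [[-0.14,0.3,0],[0,0,0],1],
    [[-0.16,0.3,0],[0,0,0],1],
    [[-0.17,0.29,0],[0,0,0],1],
    [[-0.19,0.28,0],[0,0,0],1],
    [[-0.2,0.27,0],[0,0,0],1],
    [[-0.21,0.25,0],[0,0,0],1]
  ]
}}

```text
time_s: 14.67
tool_pos: [0.549, -0.0187, 0.2433]
eef_rot: [[-0.996, 0.093, -0.0], [0.093, 0.996, 0.0], [0.0, 0.0, -1.0]]
wrist_force: [-4.3, -0.7, 2.6]
finger_gap: 0.0172
grip_force: 39.2
```

```bash
python3 turn.py 3 8
```

```text
t 14.6667 C [ 0.59312 -0.06478  0.06436] sig [0.00122 0.00077 0.00128] turned 40.42 Fr on handle -2.66 F [-4.3 -0.7  2.6] gap 0.01715409322069913 39.17100727558136 z 0.24325540058244333 n-R mm -0.5837080049493071
[[[-0.18,0.29,-0.02],[0.0,-0.0,0.1],1],[[-0.24,0.23,-0.0],[0.0,-0.0,-0.0],1],[[-0.25,0.23,-0.0],[0.0,-0.0,-0.0],1],[[-0.27,0.21,-0.0],[0.0,-0.0,-0.0],1],[[-0.27,0.2,-0.0],[0.0,-0.0,-0.0],1],[[-0.28,0.18,-0.0],[0.0,-0.0,-0.0],1],[[-0.3,0.17,-0.0],[0.0,-0.0,-0.0],1],[[-0.3,0.15,-0.0],[0.0,-0.0,-0.0],1]]
```

{"fn": "jog_arm", "kwargs": {
  "plan": [
    [[-0.18,0.29,0],[0,0,0],1],
    [[-0.24,0.24,0],[0,0,0],1],
    [[-0.25,0.23,0],[0,0,0],1],
    [[-0.26,0.22,0],[0,0,0],1],
    [[-0.27,0.2,0],[0,0,0],1],
    [[-0.28,0.18,0],[0,0,0],1],
    [[-0.3,0.17,0],[0,0,0],1],
    [[-0.3,0.15,0],[0,0,0],1]
  ]
}}

```text
time_s: 15.33
tool_pos: [0.5715, -0.0042, 0.2433]
eef_rot: [[-0.996, 0.093, 0.0], [0.093, 0.996, 0.0], [-0.0, 0.0, -1.0]]
wrist_force: [-4.2, -0.4, 2.0]
finger_gap: 0.0172
grip_force: 39.2
```

```bash
python3 turn.py 3 8
```

```text
t 15.3333 C [ 0.59341 -0.06476  0.06463] sig [0.00096 0.00077 0.00108] turned 64.36 Fr on handle -1.16 F [-4.2 -0.4  2. ] gap 0.017236286224600373 39.22922909259796 z 0.24328711141296575 n-R mm -0.23182696575491102
[[[-0.3,0.16,-0.02],[0.0,0.0,0.1],1],[[-0.32,0.12,-0.0],[0.0,0.0,-0.0],1],[[-0.32,0.1,-0.0],[0.0,0.0,-0.0],1],[[-0.33,0.09,-0.0],[0.0,0.0,-0.0],1],[[-0.33,0.07,-0.0],[0.0,0.0,-0.0],1],[[-0.33,0.05,-0.0],[0.0,0.0,-0.0],1],[[-0.34,0.03,-0.0],[0.0,0.0,-0.0],1],[[-0.34,0.02,-0.0],[0.0,0.0,-0.0],1]]
```

{"fn": "jog_arm", "kwargs": {
  "plan": [
    [[-0.3,0.16,0],[0,0,0],1],
    [[-0.32,0.12,0],[0,0,0],1],
    [[-0.32,0.1,0],[0,0,0],1],
    [[-0.33,0.09,0],[0,0,0],1],
    [[-0.33,0.07,0],[0,0,0],1],
    [[-0.33,0.05,0],[0,0,0],1],
    [[-0.34,0.03,0],[0,0,0],1],
    [[-0.34,0.02,0],[0,0,0],1]
  ]
}}

```text
time_s: 16.0
tool_pos: [0.5981, -0.0004, 0.2433]
eef_rot: [[-0.996, 0.093, 0.0], [0.093, 0.996, 0.0], [-0.0, 0.0, -1.0]]
wrist_force: [-2.8, 1.7, 2.6]
finger_gap: 0.0173
grip_force: 39.2
```

```bash
python3 turn.py 3 10
```

```text
t 16.0 C [ 0.59373 -0.0649   0.06495] sig [0.00062 0.0007  0.00077] turned 88.05 Fr on handle -1.45 F [-2.8  1.7  2.6] gap 0.017294050590267927 39.23606336116791 z 0.24328066080496902 n-R mm -0.3007896943966748
[[[-0.34,0.03,-0.02],[0.0,0.0,0.1],1],[[-0.34,-0.02,-0.0],[0.0,0.0,-0.0],1],[[-0.34,-0.03,-0.0],[0.0,0.0,-0.0],1],[[-0.33,-0.06,-0.0],[0.0,0.0,-0.0],1],[[-0.34,-0.07,-0.0],[0.0,0.0,-0.0],1],[[-0.32,-0.08,-0.0],[0.0,0.0,-0.0],1],[[-0.33,-0.11,-0.0],[0.0,0.0,-0.0],1],[[-0.32,-0.12,-0.0],[0.0,0.0,-0.0],1],[[-0.31,-0.14,-0.0],[0.0,0.0,-0.0],1],[[-0.3,-0.15,-0.0],[0.0,0.0,-0.0],1]]
```

{"fn": "jog_arm", "kwargs": {
  "plan": [
    [[-0.34,0.03,0],[0,0,0],1],
    [[-0.34,-0.01,0],[0,0,0],1],
    [[-0.34,-0.03,0],[0,0,0],1],
    [[-0.33,-0.06,0],[0,0,0],1],
    [[-0.34,-0.07,0],[0,0,0],1],
    [[-0.33,-0.08,0],[0,0,0],1],
    [[-0.33,-0.11,0],[0,0,0],1],
    [[-0.32,-0.12,0],[0,0,0],1],
    [[-0.31,-0.14,0],[0,0,0],1],
    [[-0.3,-0.15,0],[0,0,0],1]
  ]
}}

```text
time_s: 16.83
tool_pos: [0.63, -0.0111, 0.2433]
eef_rot: [[-0.996, 0.093, -0.0], [0.093, 0.996, -0.0], [0.0, -0.0, -1.0]]
wrist_force: [-3.7, 1.4, 2.6]
finger_gap: 0.0173
grip_force: 39.2
```

```bash
python3 turn.py 3 10
```

```text
t 16.8333 C [ 0.59346 -0.06467  0.06464] sig [0.00031 0.00052 0.00046] turned 118.62 Fr on handle 1.09 F [-3.7  1.4  2.6] gap 0.017257563424772398 39.2475163936615 z 0.2432795774620774 n-R mm 0.20455364552698918
[[[-0.28,-0.19,-0.02],[-0.0,-0.0,0.1],1],[[-0.28,-0.19,-0.0],[-0.0,-0.0,-0.0],1],[[-0.28,-0.2,-0.0],[-0.0,-0.0,-0.0],1],[[-0.26,-0.21,-0.0],[-0.0,-0.0,-0.0],1],[[-0.25,-0.23,-0.0],[-0.0,-0.0,-0.0],1],[[-0.24,-0.24,-0.0],[-0.0,-0.0,-0.0],1],[[-0.22,-0.25,-0.0],[-0.0,-0.0,-0.0],1],[[-0.21,-0.27,-0.0],[-0.0,-0.0,-0.0],1],[[-0.2,-0.27,-0.0],[-0.0,-0.0,-0.0],1],[[-0.18,-0.29,-0.0],[-0.0,-0.0,-0.0],1]]
```

{"fn": "jog_arm", "kwargs": {
  "plan": [
    [[-0.28,-0.19,0],[0,0,0],1],
    [[-0.28,-0.19,0],[0,0,0],1],
    [[-0.28,-0.2,0],[0,0,0],1],
    [[-0.26,-0.21,0],[0,0,0],1],
    [[-0.25,-0.23,0],[0,0,0],1],
    [[-0.24,-0.24,0],[0,0,0],1],
    [[-0.22,-0.25,0],[0,0,0],1],
    [[-0.21,-0.27,0],[0,0,0],1],
    [[-0.2,-0.27,0],[0,0,0],1],
    [[-0.18,-0.29,0],[0,0,0],1]
  ]
}}

```text
time_s: 17.67
tool_pos: [0.6516, -0.0366, 0.2433]
eef_rot: [[-0.996, 0.093, 0.0], [0.093, 0.996, 0.0], [-0.0, 0.0, -1.0]]
wrist_force: [-2.2, 3.5, 3.2]
finger_gap: 0.0169
grip_force: 39.3
```

```bash
python3 turn.py 3 10
```

```text
t 17.6667 C [ 0.59335 -0.06452  0.06449] sig [0.00018 0.00038 0.00028] turned 148.87 Fr on handle 0.74 F [-2.2  3.5  3.2] gap 0.016895659209824568 39.30067420005798 z 0.24328615648112298 n-R mm 0.11878448711040435
[[[-0.16,-0.3,-0.02],[0.0,0.0,0.1],1],[[-0.15,-0.3,-0.0],[0.0,0.0,-0.0],1],[[-0.13,-0.31,-0.0],[0.0,0.0,-0.0],1],[[-0.12,-0.32,-0.0],[0.0,0.0,-0.0],1],[[-0.1,-0.32,-0.0],[0.0,0.0,-0.0],1],[[-0.09,-0.33,-0.0],[0.0,0.0,-0.0],1],[[-0.06,-0.33,-0.0],[0.0,0.0,-0.0],1],[[-0.05,-0.33,-0.0],[0.0,0.0,-0.0],1],[[-0.04,-0.34,-0.0],[0.0,0.0,-0.0],1],[[-0.01,-0.33,-0.0],[0.0,0.0,-0.0],1]]
```

{"fn": "jog_arm", "kwargs": {
  "plan": [
    [[-0.16,-0.3,0],[0,0,0],1],
    [[-0.15,-0.3,0],[0,0,0],1],
    [[-0.13,-0.31,0],[0,0,0],1],
    [[-0.12,-0.32,0],[0,0,0],1],
    [[-0.1,-0.32,0],[0,0,0],1],
    [[-0.09,-0.33,0],[0,0,0],1],
    [[-0.06,-0.33,0],[0,0,0],1],
    [[-0.05,-0.33,0],[0,0,0],1],
    [[-0.04,-0.34,0],[0,0,0],1],
    [[-0.01,-0.33,0],[0,0,0],1]
  ]
}}

```text
time_s: 18.5
tool_pos: [0.6576, -0.0696, 0.2433]
eef_rot: [[-0.996, 0.093, 0.0], [0.093, 0.996, -0.0], [-0.0, -0.0, -1.0]]
wrist_force: [-0.7, 3.4, 2.2]
finger_gap: 0.0169
grip_force: 39.3
```

```bash
python3 turn.py 3 10
```

```text
t 18.5 C [ 0.59327 -0.06433  0.06434] sig [0.00014 0.00028 0.00018] turned 179.33 Fr on handle 1.26 F [-0.7  3.4  2.2] gap 0.01690161496429012 39.281065464019775 z 0.2433366268608172 n-R mm 0.18937113061411048
[[[0.02,-0.34,-0.02],[-0.0,0.0,0.1],1],[[0.03,-0.33,0.0],[-0.0,0.0,-0.0],1],[[0.04,-0.34,0.0],[-0.0,0.0,-0.0],1],[[0.05,-0.33,0.0],[-0.0,0.0,-0.0],1],[[0.08,-0.33,0.0],[-0.0,0.0,-0.0],1],[[0.09,-0.32,0.0],[-0.0,0.0,-0.0],1],[[0.11,-0.32,0.0],[-0.0,0.0,-0.0],1],[[0.12,-0.31,0.0],[-0.0,0.0,-0.0],1],[[0.14,-0.31,0.0],[-0.0,0.0,-0.0],1],[[0.16,-0.3,0.0],[-0.0,0.0,-0.0],1]]
```

{"fn": "jog_arm", "kwargs": {
  "plan": [
    [[0.02,-0.34,0],[0,0,0],1],
    [[0.03,-0.33,0],[0,0,0],1],
    [[0.04,-0.34,0],[0,0,0],1],
    [[0.05,-0.33,0],[0,0,0],1],
    [[0.08,-0.33,0],[0,0,0],1],
    [[0.09,-0.32,0],[0,0,0],1],
    [[0.11,-0.32,0],[0,0,0],1],
    [[0.12,-0.31,0],[0,0,0],1],
    [[0.14,-0.31,0],[0,0,0],1],
    [[0.16,-0.3,0],[0,0,0],1]
  ]
}}

```text
time_s: 19.33
tool_pos: [0.646, -0.101, 0.2433]
eef_rot: [[-0.996, 0.093, 0.0], [0.093, 0.996, -0.0], [-0.0, -0.0, -1.0]]
wrist_force: [0.7, 2.6, 1.9]
finger_gap: 0.0169
grip_force: 39.3
```

```bash
python3 turn.py 3 10
```

```text
t 19.3333 C [ 0.59325 -0.06418  0.06424] sig [0.00014 0.00021 0.00013] turned 209.65 Fr on handle 1.2 F [0.7 2.6 1.9] gap 0.016909005691566614 39.263500571250916 z 0.2433083688686968 n-R mm 0.13469738860200087
[[[0.19,-0.28,-0.02],[-0.0,0.0,0.1],1],[[0.18,-0.28,0.0],[-0.0,0.0,-0.0],1],[[0.21,-0.27,0.0],[-0.0,0.0,-0.0],1],[[0.21,-0.26,0.0],[-0.0,0.0,-0.0],1],[[0.23,-0.24,0.0],[-0.0,0.0,-0.0],1],[[0.24,-0.24,0.0],[-0.0,0.0,-0.0],1],[[0.26,-0.22,0.0],[-0.0,0.0,-0.0],1],[[0.26,-0.21,0.0],[-0.0,0.0,-0.0],1],[[0.28,-0.19,0.0],[-0.0,0.0,-0.0],1],[[0.28,-0.18,0.0],[-0.0,0.0,-0.0],1]]
```

{"fn": "jog_arm", "kwargs": {
  "plan": [
    [[0.19,-0.28,0],[0,0,0],1],
    [[0.18,-0.28,0],[0,0,0],1],
    [[0.21,-0.27,0],[0,0,0],1],
    [[0.21,-0.26,0],[0,0,0],1],
    [[0.23,-0.24,0],[0,0,0],1],
    [[0.24,-0.24,0],[0,0,0],1],
    [[0.26,-0.22,0],[0,0,0],1],
    [[0.26,-0.21,0],[0,0,0],1],
    [[0.28,-0.19,0],[0,0,0],1],
    [[0.28,-0.18,0],[0,0,0],1]
  ]
}}

```text
time_s: 20.17
tool_pos: [0.6205, -0.1223, 0.2433]
eef_rot: [[-0.996, 0.093, 0.0], [0.093, 0.996, -0.0], [-0.0, -0.0, -1.0]]
wrist_force: [3.4, 2.2, 1.6]
finger_gap: 0.0168
grip_force: 39.3
```

```bash
python3 turn.py 3 10
```

```text
t 20.1667 C [ 0.59325 -0.0641   0.06419] sig [0.00014 0.00016 0.00011] turned 239.78 Fr on handle 0.7 F [3.4 2.2 1.6] gap 0.016794838714174122 39.25696134567261 z 0.2433250832127096 n-R mm 0.05071577013308903
[[[0.3,-0.16,-0.02],[-0.0,0.0,0.1],1],[[0.3,-0.15,0.0],[-0.0,0.0,-0.0],1],[[0.31,-0.13,0.0],[-0.0,0.0,-0.0],1],[[0.31,-0.11,0.0],[-0.0,0.0,-0.0],1],[[0.33,-0.1,0.0],[-0.0,0.0,-0.0],1],[[0.32,-0.08,0.0],[-0.0,0.0,-0.0],1],[[0.33,-0.06,0.0],[-0.0,0.0,-0.0],1],[[0.33,-0.05,0.0],[-0.0,0.0,-0.0],1],[[0.34,-0.03,0.0],[-0.0,0.0,-0.0],1],[[0.33,-0.01,0.0],[-0.0,0.0,-0.0],1]]
```

{"fn": "jog_arm", "kwargs": {
  "plan": [
    [[0.3,-0.16,0],[0,0,0],1],
    [[0.3,-0.15,0],[0,0,0],1],
    [[0.31,-0.13,0],[0,0,0],1],
    [[0.31,-0.11,0],[0,0,0],1],
    [[0.33,-0.1,0],[0,0,0],1],
    [[0.32,-0.08,0],[0,0,0],1],
    [[0.33,-0.06,0],[0,0,0],1],
    [[0.33,-0.05,0],[0,0,0],1],
    [[0.34,-0.03,0],[0,0,0],1],
    [[0.33,-0.01,0],[0,0,0],1]
  ]
}}

```text
time_s: 21.0
tool_pos: [0.5876, -0.128, 0.2433]
eef_rot: [[-0.996, 0.093, 0.0], [0.093, 0.996, -0.0], [-0.0, -0.0, -1.0]]
wrist_force: [3.9, -1.7, 0.4]
finger_gap: 0.0169
grip_force: 39.1
```

```bash
python3 turn.py 3 10
```

```text
t 21.0 C [ 0.59322 -0.06418  0.06423] sig [1.3e-04 1.3e-04 9.0e-05] turned 269.78 Fr on handle -1.39 F [ 3.9 -1.7  0.4] gap 0.016865024413156036 39.134092926979065 z 0.2433162170950832 n-R mm -0.1480798422938967
[[[0.34,-0.01,-0.02],[-0.0,0.0,0.0],1],[[0.33,0.03,0.0],[-0.0,0.0,0.0],1],[[0.34,0.04,0.0],[-0.0,0.0,0.0],1],[[0.33,0.06,0.0],[-0.0,0.0,0.0],1],[[0.32,0.07,0.0],[-0.0,0.0,0.0],1],[[0.33,0.1,0.0],[-0.0,0.0,0.0],1],[[0.31,0.11,0.0],[-0.0,0.0,0.0],1],[[0.32,0.13,0.0],[-0.0,0.0,0.0],1],[[0.3,0.14,0.0],[-0.0,0.0,0.0],1],[[0.3,0.16,0.0],[-0.0,0.0,0.0],1]]
```

{"fn": "jog_arm", "kwargs": {
  "plan": [
    [[0.34,0,0],[0,0,0],1],
    [[0.33,0.02,0],[0,0,0],1],
    [[0.34,0.04,0],[0,0,0],1],
    [[0.33,0.06,0],[0,0,0],1],
    [[0.32,0.07,0],[0,0,0],1],
    [[0.33,0.1,0],[0,0,0],1],
    [[0.31,0.11,0],[0,0,0],1],
    [[0.32,0.13,0],[0,0,0],1],
    [[0.3,0.14,0],[0,0,0],1],
    [[0.3,0.16,0],[0,0,0],1]
  ]
}}

```text
time_s: 21.83
tool_pos: [0.5563, -0.1165, 0.2433]
eef_rot: [[-0.996, 0.093, -0.0], [0.093, 0.996, -0.0], [0.0, -0.0, -1.0]]
wrist_force: [2.1, -3.0, 1.2]
finger_gap: 0.0169
grip_force: 39.2
```

```bash
python3 turn.py 3 10
```

```text
t 21.8333 C [ 0.5932  -0.06421  0.06425] sig [1.2e-04 1.2e-04 9.0e-05] turned 299.91 Fr on handle -1.47 F [ 2.1 -3.   1.2] gap 0.01691120573056188 39.193426966667175 z 0.24329779372293944 n-R mm -0.22879123209576524
[[[0.3,0.16,-0.02],[-0.0,-0.0,0.0],1],[[0.28,0.18,-0.0],[-0.0,-0.0,0.0],1],[[0.26,0.21,-0.0],[-0.0,-0.0,0.0],1],[[0.26,0.22,-0.0],[-0.0,-0.0,0.0],1],[[0.24,0.23,-0.0],[-0.0,-0.0,0.0],1],[[0.24,0.24,-0.0],[-0.0,-0.0,0.0],1],[[0.22,0.26,-0.0],[-0.0,-0.0,0.0],1],[[0.2,0.26,-0.0],[-0.0,-0.0,0.0],1],[[0.19,0.28,-0.0],[-0.0,-0.0,0.0],1],[[0.18,0.29,-0.0],[-0.0,-0.0,0.0],1]]
```

{"fn": "jog_arm", "kwargs": {
  "plan": [
    [[0.3,0.16,0],[0,0,0],1],
    [[0.28,0.18,0],[0,0,0],1],
    [[0.26,0.21,0],[0,0,0],1],
    [[0.26,0.22,0],[0,0,0],1],
    [[0.24,0.23,0],[0,0,0],1],
    [[0.24,0.24,0],[0,0,0],1],
    [[0.22,0.26,0],[0,0,0],1],
    [[0.2,0.26,0],[0,0,0],1],
    [[0.19,0.28,0],[0,0,0],1],
    [[0.18,0.29,0],[0,0,0],1]
  ]
}}

```text
time_s: 22.67
tool_pos: [0.535, -0.0909, 0.2433]
eef_rot: [[-0.996, 0.093, -0.0], [0.093, 0.996, -0.0], [0.0, -0.0, -1.0]]
wrist_force: [0.9, -3.7, 1.8]
finger_gap: 0.0171
grip_force: 39.3
```

```bash
python3 turn.py 3 10
```

```text
t 22.6667 C [ 0.59319 -0.06422  0.06426] sig [1.2e-04 1.2e-04 8.0e-05] turned 330.09 Fr on handle -1.05 F [ 0.9 -3.7  1.8] gap 0.017096013855271333 39.26014602184296 z 0.24330434852887786 n-R mm -0.19846237413441437
[[[0.18,0.29,-0.02],[-0.0,-0.0,0.1],1],[[0.14,0.3,0.0],[-0.0,-0.0,-0.0],1],[[0.13,0.31,0.0],[-0.0,-0.0,-0.0],1],[[0.11,0.32,0.0],[-0.0,-0.0,-0.0],1],[[0.1,0.32,0.0],[-0.0,-0.0,-0.0],1],[[0.08,0.33,0.0],[-0.0,-0.0,-0.0],1],[[0.06,0.33,0.0],[-0.0,-0.0,-0.0],1],[[0.05,0.33,0.0],[-0.0,-0.0,-0.0],1],[[0.02,0.34,-0.0],[-0.0,-0.0,-0.0],1],[[0.01,0.33,-0.0],[-0.0,-0.0,-0.0],1]]
```

{"fn": "jog_arm", "kwargs": {
  "plan": [
    [[0.18,0.29,0],[0,0,0],1],
    [[0.14,0.3,0],[0,0,0],1],
    [[0.13,0.31,0],[0,0,0],1],
    [[0.11,0.32,0],[0,0,0],1],
    [[0.1,0.32,0],[0,0,0],1],
    [[0.08,0.33,0],[0,0,0],1],
    [[0.06,0.33,0],[0,0,0],1],
    [[0.05,0.33,0],[0,0,0],1],
    [[0.02,0.25,0],[0,0,0],1],
    [[0.01,0.15,0],[0,0,0],1]
  ]
}}

```text
time_s: 23.5
tool_pos: [0.5291, -0.0608, 0.2433]
eef_rot: [[-0.996, 0.093, -0.0], [0.093, 0.996, 0.0], [0.0, 0.0, -1.0]]
wrist_force: [-0.8, -3.0, 3.1]
finger_gap: 0.0167
grip_force: 39.3
```

```bash
python3 turn.py 1 4; python3 -c "
from h import *;o=r.get_obs();print(o['tool_pos'])"
```

```text
t 23.5 C [ 0.59317 -0.06422  0.06427] sig [1.1e-04 1.2e-04 8.0e-05] turned 357.81 Fr on handle -0.93 F [-0.8 -3.   3.1] gap 0.016671098669422475 39.29115056991577 z 0.24325535736314013 n-R mm -0.11012918010240569
[[[0.01,0.11,-0.02],[0.0,-0.0,0.1],1],[[0.01,0.11,-0.0],[0.0,-0.0,-0.0],1],[[-0.0,0.12,-0.0],[0.0,-0.0,-0.0],1],[[-0.01,0.11,-0.0],[0.0,-0.0,-0.0],1]]
[ 0.5291066  -0.06076322  0.24325536]
```

{"fn": "jog_arm", "kwargs": {
  "plan": [
    [[0.01,0.1,0],[0,0,0],1],
    [[0,0.1,0],[0,0,0],1],
    [[0,0.05,0],[0,0,0],1],
    [[0,0,0],[0,0,0],1],
    [[0,0,0],[0,0,0],1]
  ]
}}

```text
time_s: 23.92
tool_pos: [0.5293, -0.0586, 0.2433]
eef_rot: [[-0.996, 0.093, -0.0], [0.093, 0.996, 0.0], [0.0, 0.0, -1.0]]
wrist_force: [-1.7, -2.3, 2.7]
finger_gap: 0.0168
grip_force: 39.3
```

```bash
python3 turn.py 1 2; python3 -c "
from h import *;o=r.get_obs();print(o['tool_pos'])"
```

```text
t 23.9167 C [ 0.59314 -0.06422  0.06428] sig [1.1e-04 1.2e-04 8.0e-05] turned 359.75 Fr on handle -1.76 F [-1.7 -2.3  2.7] gap 0.016806946293985013 39.26394581794739 z 0.24328799391680603 n-R mm -0.1930550528063124
[[[0.02,0.11,-0.02],[0.0,-0.0,0.1],1],[[-0.0,0.11,-0.0],[0.0,-0.0,-0.0],1]]
[ 0.52929989 -0.05860518  0.24328799]
```

{"fn": "jog_arm", "kwargs": {
  "plan": [
    [[0.02,0.05,0],[0,0,0],1],
    [[0,0,0],[0,0,0],1],
    [[0,0,0],[0,0,0],1.8],
    [[0,0,0],[0,0,0],2.2],
    [[0,0,0],[0,0,0],3.0],
    [[0,0,0],[0,0,0],4],
    [[0,0,0],[0,0,0],4]
  ]
}}

```text
time_s: 24.5
tool_pos: [0.5291, -0.0579, 0.2431]
eef_rot: [[-0.996, 0.093, -0.0], [0.093, 0.996, 0.0], [0.0, 0.0, -1.0]]
wrist_force: [0.0, -0.3, -0.1]
finger_gap: 0.0399
grip_force: 0.0
```

{"fn": "jog_arm", "kwargs": {
  "plan": [
    [[0,0,-1.0],[0,0,0],4],
    [[0,0,-2.5],[0,0,0],4],
    [[0,0,-3.5],[0,0,0],4],
    [[0,0,-3.0],[0,0,0],4],
    [[0,3,0],[0,0,0],4],
    [[0,4,0],[0,0,0],4],
    [[0,4,0],[0,0,0],4],
    [[0,4,0],[0,0,0],4],
    [[0,3,0],[0,0,0],4],
    [[0,0,0],[0,0,0],4]
  ]
}}

```text
time_s: 25.33
tool_pos: [0.5456, 0.126, 0.344]
eef_rot: [[-0.996, 0.088, 0.001], [0.088, 0.996, 0.002], [-0.0, 0.002, -1.0]]
wrist_force: [-0.3, 0.1, -0.4]
finger_gap: 0.0401
grip_force: 0.0
```

```bash
python3 - <<'E'
from h import *
o=r.get_obs();print(o['time_s'],o['tool_pos'],o['wrist_force'],o['finger_gap'])
b=r.read_camera('top')[:,:,::-1];a=cv2.imread('pics/top0.png')
f=lambda k:cv2.resize(k[120:210,255:355],(400,400),interpolation=cv2.INTER_CUBIC)
cv2.imwrite('pics/f.png',np.hstack([f(a),f(b)]))
E
```

```text
25.3333 [0.54558425 0.12595498 0.34400372] [-0.30659115  0.13790995 -0.44637366] 0.04008319319307077
```

View pics/f.png

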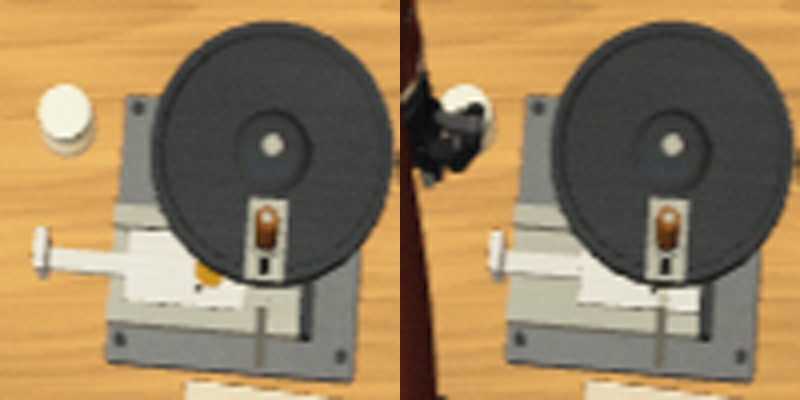

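The two crops match. The handle is back in line at (668,225) against (267,225), and the holder is still home against the stop. I measure the remaining shift of the slot patch.

```bash
python3 - <<'E'
from h import *
b=np.mean([cv2.cvtColor(r.read_camera('top'),cv2.COLOR_RGB2GRAY).astype(np.float32) for _ in range(4)],0).astype(np.float32)
a=cv2.imread('pics/top0.png',0).astype(np.float32)
def ecc(x0,x1,y0,y1):
    w=np.eye(2,3,dtype=np.float32)
    _,w=cv2.findTransformECC(a[y0:y1,x0:x1],b[y0-4:y1+4,x0-4:x1+4],np.float32([[1,0,4],[0,1,4]]),cv2.MOTION_TRANSLATION,(3,200,1e-6),None,1)
    return w[:,2]-4
print('slot',ecc(315,328,167,191),'slab of wheel hub',ecc(312,334,143,163),'base corner',ecc(330,344,196,212))
E
```

```text
slot [0.2603283  0.00779152] slab of wheel hub [ 0.00189018 -0.0299058 ] base corner [-0.01142216  0.0060463 ]
```

The handle is within about 0.6° of its start, slightly short with no overshoot. Nothing else has moved and the robot is clear, so I hand in.

```bash
python3 -c "
from station import r;print(r.hand_in())"
```

```text
the job is handed in; nothing more can be done
None
```

I pushed the holder home against its stop (peak force about 11 N), turned the flywheel clockwise through one revolution, and let go with the handle about 0.6° short of the pointer and no overshoot. The job is handed in at about 26 s of the 72 s limit.

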